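Fit the grinding disc on the bakery flour mill

ROBOT

A 6-joint arm with a two-finger parallel gripper is mounted at the origin on the work surface. World frame = base frame: x ahead of the robot, y to its left, z up, the work surface at z = 0. Lengths are in mm, angles in rad, forces in N, time in s.
With the tool pointing down it reaches from about 350 to 975 mm from the base axis. Payload 7.1 kg.
Tool frame: the origin (TCP) lies midway between the tips of the shut fingers; the grasp point (between the pads) lies 19 mm behind it; z points along the fingers, y is the line along which they close (so a half turn about z gives the same grasp; the last joint's range is limited). The gripper opens to 88 mm and grips with 3 to 60 N. Pads are 20 mm wide; open, the fingers measure 115 mm over their backs; the gripper's body (75 mm by 178 mm) begins 61 mm behind the grasp point.
Start: joints at [1.113, 0.423, 1.63, -0, 1.089, -0.019], TCP at [265.501, 565.786, 222.675] pointing down, gripper open.
Joint ranges: [-3, 3], [-0.9, 2.11], [0.09, 2.58], [-1.31, 4.45], [0.11, 2.69], [-2.54, 2.54]. Speed limits (rad/s): [2.39, 2.39, 3.01, 3.14, 3.14, 3.14].

INTERFACE

Orientations are given as a rotation vector (axis times angle).
In Python, from workcell import ctrl gives the robot as it stands.
- The arm moves only by the shell command python3 -m inch 'ROWS' [OPENING]. ROWS is JSON, a list of rows, each an object with "xyz": the shift along the tool's x, y, z in mm, a list of three; "rot": the turn, a rotation vector about the tool's x, y, z in rad, a list of three. In form: [{"xyz": [dx, dy, dz], "rot": [ax, ay, az]}, ...]. A call has 1 to 12 rows; each row is the pose to reach, as a shift and turn from the pose commanded when the call began, along the tool's axes at that moment; what a row does not reach only later rows make up. A row lasts 1/12 s, in which the tool goes at most 41.7 mm and 7.16 degrees, less where a joint would pass 70% of its speed; a pose out of reach is approached as far as the arm can. A call with a gripper value outside its range is refused whole. OPENING is the closure in counts, from 0 (fully open) to 255 (shut), set as the call begins (- or left out, the last holds). The fingers move at their own pace and stop on an object; the grip force is fixed at half the most. Time passes only in rows, so rows that repeat a pose let the fingers close. It gives the time, the measured TCP pose, the force, the opening and the grip force at its end, in the units of the state.
- ctrl.get_obs(): the state, without advancing time (a new reading comes with each control period).
- ctrl.get_image(name): name is "scene" or "top" or "wrist"; returns the picture (400x640x3 uint8, red, green, blue); there is no depth.
- ctrl.camera_model(name): a dict with "fx", "fy", "cx", "cy" (pixels), "position" and "attitude" of the camera in the world. Camera axes: x right, y up, looking along -z (the intrinsics and any distortion apply to the point x, -y, -z); pixel columns grow to the right and rows downward; lengths in mm; the calibration is good to about 2 mm. A picture is of the moment at which its call begins: read the wrist's pose just before it. camera_model takes no time and is no camera call; for the wrist camera it gives the pose at the moment of the call.
- ctrl.close_job(): hands the job in; it is judged then, once.
The state is a dict: "t": time; "qpos": joint angles; "qvel": joint speeds; "joint_torque": joint torques, N m; "ee_pos": TCP position; "orientation": TCP orientation; "ft_force": force on the tool from outside, world axes, zero at the start; "moment": the same for the moment, N m; "width": finger opening in mm; "grasp_force": force on a finger pad.
Only numpy, scipy, OpenCV 4.12 (cv2) and the standard library are available. Lean on these libraries where they do the work, as an engineer would, in place of code of your own. Each camera call takes 0.05 s, during which the arm holds its last target. There are 200 camera calls.

TASK

Put the flour mill back together: pick the grinding disc off the cork pad by its red grip bar and set it on the mill, bar up, with all three brass drive studs in its holes (feel for them by turning the disc while it rests lightly on the stud tips), flat and fully home on the hub, and let go. Be gentle with stone and studs, do not ram the sprung hub hard against its lower stop, and leave the jar, the brush and the loaf where they are.

Things in the scene. Friction and masses are not known exactly. Their poses are not given: they have to be found in the camera images.
- disc: Loose grey stone grinding disc, 116 mm across, 12 mm thick, 0.29 to 0.43 kg, a red grip bar on the middle of its top face. Origin: centre of the underside; z up towards the bar. Bar: 50 mm long along the disc's x, 22 mm wide along y, from 12 to 48 mm above the underside; grip it across the 22 mm. It starts flat, bar up, on the cork pad.
- disc_hole (a point): Lower mouth, in the underside, of one of the disc's three plain 11 mm through holes, turning with the disc: it lies on the disc's x axis, 35 mm from the centre. The others lie at 120 and 240 degrees on the same circle. Any hole fits any stud.
- pad: Cork pad 150 x 150 x 8 mm, fixed on the table, on which the disc starts; origin at the centre of its underside.
- mill: Fixed wooden flour mill, white top plate, 174 x 174 x 110 mm; origin at the centre of its underside, z up. A hub stands on its top. The turn of the hub's stud pattern is not reported: one stud lies within 40 degrees either side of the mill's own x axis. The hub is braked: it turns only above about 0.6 N m. More than 20 N between disc and mill damages them.
- mill_seat (a point): Centre of the dark hub flange's upper face (flange 96 mm across), 132 mm above the mill's underside, hub at its upper stop; fixed to the mill. The disc's origin lies here when fully home. Three upright brass studs of 8 mm diameter rise 12 mm from the flange, tips bevelled 1.5 mm, on a circle of 35 mm radius, 120 degrees apart.
- mill_tips (a point): Point on the mill's axis level with the stud tips, 12 mm above mill_seat; fixed to the mill. The hub is sprung: it stays up until about 6 N presses on it, then yields 1 mm per 0.6 N, to its lower stop 10 mm down at about 12 N. When the disc, pressed on the tips and turned, meets the studs, the hub jumps up into its holes and the push falls to nothing.
- jar: Closed amber glass jar of grain, 72 mm across and 130 mm high, standing beyond the work; origin at the centre of its underside. Leave alone.
- brush: Flour brush with wooden handle, about 200 mm long, lying on the table beyond the work; origin at its underside. Leave alone.
- loaf: Crusty loaf, 150 x 90 x 90 mm, on the table beyond the work; origin at the centre of its underside. Leave alone.
There are look-alikes about, which are no part of the job. Leave any orange or purple look-alike of the mill alone.

How it is judged:
By the outcome, as a careful person would: the job done as asked, in the order asked, and still so for the second after the job is handed in, with the robot touching nothing.
It also fails if it takes over 64 s, if anything falls off the work surface, if the arm or the gripper's body presses on something with over 40 N, if the wrist force passes 120 N, or if a joint passes its speed limit or range.

## Working session

There is one attempt and no reset: what is moved stays moved. The work goes in short steps, Python scripts to look and compute and a shell command to move; the robot and the scene stay as the last step left them, time stands still between calls to the robot, and variables do not carry over. Pictures are saved under pics/ and viewed, at most 10 in all, crops included, and the job is handed in when it is done.

```bash
ls; mkdir -p pics; python3 - <<'E'
from workcell import ctrl
import cv2
o=ctrl.get_obs();print(o)
for n in("top","scene"):
    m=ctrl.camera_model(n);print(n,m)
    cv2.imwrite(f"pics/{n}0.png",ctrl.get_image(n)[:,:,::-1])
print(ctrl.camera_model("wrist"))
E
```

```text
pics
{'t': 0.0, 'qpos': array([ 1.11302634e+00,  4.23800895e-01,  1.63069355e+00,  1.94154522e-05,
        1.08861451e+00, -1.89899855e-02]), 'qvel': array([ 0.00188251, -0.00055431,  0.00129938, -0.00038659,  0.0004101 ,
        0.00059707]), 'joint_torque': array([-1.73553963e-03, -5.44625509e+01, -2.73664248e+01,  6.42806897e-02,
        2.26630789e-02, -1.41022260e-04]), 'ee_pos': array([265.23967319, 565.305298  , 221.92525251]), 'orientation': array([-6.83650354e-01, -3.06592022e+00,  2.30778893e-03]), 'ft_force': array([-0.93306961,  0.71649497, -0.08507034]), 'moment': array([-0.01345398, -0.00444188, -0.04706624]), 'grasp_force': 0.0, 'width': 88.39069219897289}
top {'fx': 420.9156874255959, 'fy': 420.9156874255959, 'cx': 317.93957804008085, 'cy': 193.7267858865046, 'position': array([ 284.02281308, -121.29604693, 1380.97599078]), 'attitude': array([ 0.12055344, -0.12186652, -1.58526693])}
scene {'fx': 390.8865629644356, 'fy': 390.8865629644356, 'cx': 318.39076986535633, 'cy': 197.5777118752023, 'position': array([1277.52742543, -395.04459143,  880.95271278]), 'attitude': array([0.70523536, 0.49835677, 1.14722092])}
{'fx': 327.4198132769541, 'fy': 327.4198132769541, 'cx': 319.73230433392, 'cy': 201.28108033999692, 'position': array([191.91174562, 600.87441439, 383.93840127]), 'attitude': array([-0.26730165, -0.16735074,  1.12255266])}
```

View pics/top0.png

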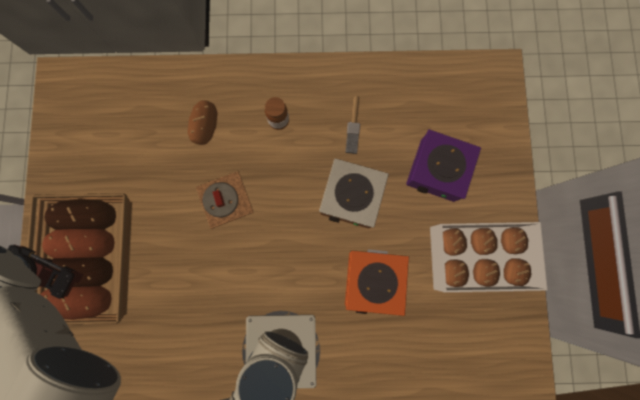

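View pics/scene0.png

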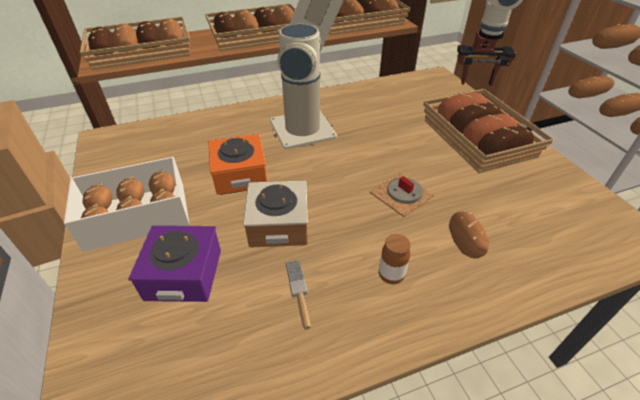

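Top picture: the mill candidates are white at (354,192), purple at (444,163) and orange at (378,283). The white top plate fits. The disc with its red bar is on the cork pad at (219,199). I'll confirm both in an enlarged crop.

```bash
cat > h.py <<'E'
from workcell import ctrl
import numpy as np, cv2
from scipy.spatial.transform import Rotation as R
def px2w(m,u,v,z):
    d=R.from_rotvec(m["attitude"]).apply([(u-m["cx"])/m["fx"],-(v-m["cy"])/m["fy"],-1])
    p=m["position"]; return p+d*(z-p[2])/d[2]
def w2px(m,P):
    c=R.from_rotvec(m["attitude"]).inv().apply(np.asarray(P,float)-m["position"])
    c=np.atleast_2d(c); return np.c_[m["cx"]-m["fx"]*c[:,0]/c[:,2], m["cy"]+m["fy"]*c[:,1]/c[:,2]]
def delta(P,Rt):
    "rows: shift and rot in tool axes from measured pose to target"
    o=ctrl.get_obs();r=R.from_rotvec(o["orientation"])
    return r.inv().apply(P-o["ee_pos"]).round(1),(r.inv()*Rt).as_rotvec().round(3)
E
python3 - <<'E'
from h import *
im=cv2.imread("pics/top0.png")
a=cv2.resize(im[165:235,185:255],(400,400),interpolation=cv2.INTER_CUBIC)
b=cv2.resize(im[155:230,315:390],(400,400),interpolation=cv2.INTER_CUBIC)
cv2.imwrite("pics/c1.png",np.hstack([a,b]))
m=ctrl.camera_model("top")
print(px2w(m,219,199,20+36),px2w(m,219,199,20),px2w(m,354,192,132))
E
```

```text
[478.32882507 190.60596973  56.        ] [483.60817842 199.08044223  20.        ] [ 481.16078566 -232.50384678  132.        ]
```

View pics/c1.png

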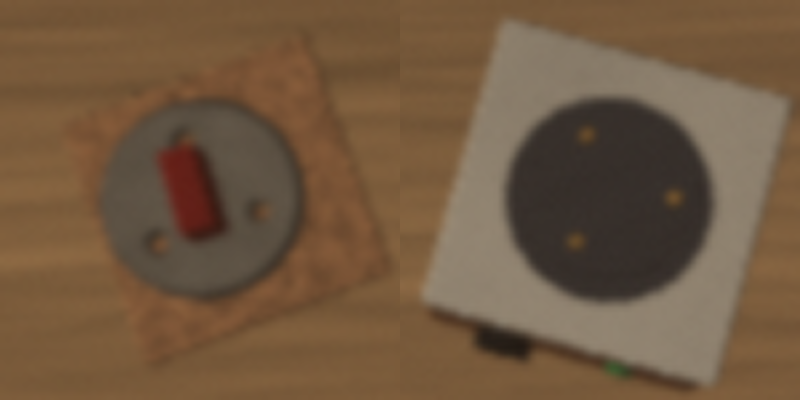

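The crop shows the white mill with its dark flange, centred at (609,199), and three studs at (586,135), (674,198) and (576,241). The disc centre is at (202,198), with its +x hole at (182,137). The white mill is the target.

```bash
python3 - <<'E'
from h import *
m=ctrl.camera_model("top")
A=lambda x,y:((x+.5)*.175-.5+185,(y+.5)*.175-.5+165)
B=lambda x,y:((x-400+.5)*.1875-.5+315,(y+.5)*.1875-.5+155)
c=px2w(m,*A(202,198),20);print("disc",c)
for p in[(182,137),(260,210),(157,242)]:
    d=px2w(m,*A(*p),20)-c;print(np.degrees(np.arctan2(d[1],d[0])),np.linalg.norm(d))
a,b=px2w(m,*A(177,147),56),px2w(m,*A(203,237),56);print("bar",(a+b)/2,a-b,np.degrees(np.arctan2(*(a-b)[1::-1])))
f=px2w(m,*B(609,199),132);S=[px2w(m,*B(*p),144) for p in[(586,135),(674,198),(576,241)]]
print("flange",f,"studs",np.mean(S,0))
for s in S:
    d=s-np.mean(S,0);print(np.degrees(np.arctan2(d[1],d[0])),np.linalg.norm(d))
# look pose over disc: TCP 150 above, tool x..; wrist cam offset
o=ctrl.get_obs();r=R.from_rotvec(o["orientation"]);w=ctrl.camera_model("wrist")
print(r.as_matrix().round(3), r.inv().apply(w["position"]-o["ee_pos"]), (r.inv()*R.from_rotvec(w["attitude"])).as_matrix().round(3))
E
```

```text
disc [482.76947109 196.00454053  20.        ]
18.795613454094024 37.57455776778076
-102.74311526272484 34.084467642958856
134.63835509074775 35.405993072090475
bar [481.08048176 194.37328675  56.        ] [50.89789713 15.41414664  0.        ] 16.84864626867143
flange [ 481.45771042 -231.85554897  132.        ] studs [ 483.93742832 -232.60247231  144.        ]
22.88146986725499 34.910068041675814
-97.37659182451162 34.758172553169494
142.96993580281045 34.69840807217935
[[-0.905  0.425 -0.001]
 [ 0.425  0.905 -0.001]
 [ 0.    -0.001 -1.   ]] [  81.48832311    0.75197186 -161.93254407] [[-0.001  0.956  0.294]
 [ 1.     0.001  0.001]
 [ 0.001  0.294 -0.956]]
```

```bash
python3 - <<'E'
from h import *
t=np.radians(17);x=np.array([np.cos(t),np.sin(t),0]);z=np.array([0,0,-1.]);y=np.cross(z,x)
print(delta(np.array([482,195,190]),R.from_matrix(np.c_[x,y,z])))
E
```

```text
(array([-353.5, -243.2,   32.3]), array([-1.000e-03,  2.000e-03,  2.406e+00]))
```

```bash
python3 -m inch '[{"xyz":[-29,-20,3],"rot":[0,0,0.12]},{"xyz":[-59,-40,5],"rot":[0,0,0.24]},{"xyz":[-88,-61,8],"rot":[0,0,0.36]},{"xyz":[-118,-81,11],"rot":[0,0,0.48]},{"xyz":[-147,-101,13],"rot":[0,0,0.6]},{"xyz":[-177,-121,16],"rot":[0,0,0.72]},{"xyz":[-206,-142,19],"rot":[0,0,0.84]},{"xyz":[-235,-162,22],"rot":[0,0,0.96]},{"xyz":[-265,-182,24],"rot":[0,0,1.08]},{"xyz":[-295,-203,27],"rot":[0,0,1.2]},{"xyz":[-324,-223,30],"rot":[0,0,1.32]},{"xyz":[-353.5,-243,32],"rot":[0,0,1.44]}]' 0
python3 - <<'E'
from h import *
t=np.radians(17);x=np.array([np.cos(t),np.sin(t),0]);z=np.array([0,0,-1.]);y=np.cross(z,x)
print(delta(np.array([482,195,190]),R.from_matrix(np.c_[x,y,z])),ctrl.get_obs()["qpos"])
E
```

```text
t: 1.1
ee_pos: [482.5, 193.8, 190.3]
orientation: [-2.541, -1.847, 0.001]
ft_force: [0.6, 1.1, -1.1]
width: 88.0
grasp_force: 0.0
(array([ 0.9, -0.8,  0.3]), array([-0.   ,  0.001,  0.96 ])) [3.59093261e-01 3.13663951e-01 1.88660543e+00 2.63811671e-05
 9.42037367e-01 6.73043282e-01]
```

```bash
python3 -m inch '[{"xyz":[0,0,0],"rot":[0,0,0.12]},{"xyz":[0,0,0],"rot":[0,0,0.24]},{"xyz":[0,0,0],"rot":[0,0,0.36]},{"xyz":[0,0,0],"rot":[0,0,0.48]},{"xyz":[0,0,0],"rot":[0,0,0.6]},{"xyz":[0,0,0],"rot":[0,0,0.72]},{"xyz":[0,0,0],"rot":[0,0,0.84]},{"xyz":[0,0,0],"rot":[0,0,0.96]},{"xyz":[0,0,0],"rot":[0,0,0.96]},{"xyz":[0,0,0],"rot":[0,0,0.96]}]'
python3 - <<'E'
from h import *
m=ctrl.camera_model("wrist");im=ctrl.get_image("wrist")[:,:,::-1]
print(m,ctrl.get_obs()["ee_pos"],ctrl.get_obs()["orientation"])
cv2.imwrite("pics/w1.png",im)
E
```

```text
t: 1.93
ee_pos: [482.1, 195.5, 190.5]
orientation: [3.105, 0.479, -0.001]
ft_force: [0.4, 0.7, -0.6]
width: 87.8
grasp_force: 0.0
{'fx': 327.4198132769541, 'fy': 327.4198132769541, 'cx': 319.73230433392, 'cy': 201.28108033999692, 'position': array([559.81389917, 220.87799359, 352.37086622]), 'attitude': array([-0.25939237,  0.19014974, -1.25523015])} [482.11692398 195.58023116 190.48196129] [ 3.10462148e+00  4.79805361e-01 -6.82814638e-04]
```

View pics/w1.png

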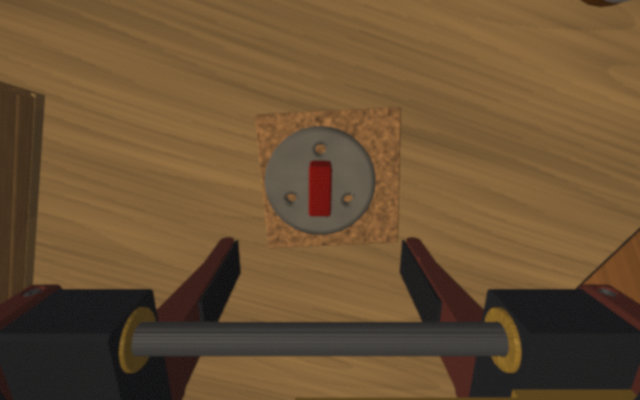

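```bash
python3 - <<'E'
from h import *
m=ctrl.camera_model("wrist")
im=cv2.imread("pics/w1.png").astype(int);k=((im[:,:,2]>70)&(im[:,:,1]<40)).astype(np.uint8)[:240];n,l,s,c=cv2.connectedComponentsWithStats(k)
i=1+np.argmax(s[1:,4]);print(s[i]);print(cv2.minAreaRect(np.argwhere(l==i)[:,::-1].astype(np.float32)))
print("bar",px2w(m,320,192,56),"disc",px2w(m,320,180.5,20))
H=[px2w(m,*p,20) for p in[(320,149.5),(291,197.5),(347.5,198)]];c=np.mean(H,0);print(c)
for h in H:print(np.degrees(np.arctan2(*(h-c)[1::-1])),np.linalg.norm(h-c))
d=px2w(m,320,168,56)-px2w(m,320,216,56);print(d,np.degrees(np.arctan2(d[1],d[0])))
print(delta(px2w(m,320,192,56)*[1,1,0]+[0,0,27],R.from_rotvec(ctrl.get_obs()["orientation"])))
E
```

```text
[ 310  161   21   55 1124]
((320.0, 188.0), (54.0, 20.0), 90.0)
bar [480.98185006 195.75548312  56.        ] disc [483.26942896 196.44780364  20.        ]
[481.43452379 196.41874499  20.        ]
16.645223559965565 34.01407471966078
136.50971622460023 34.511828744574395
-102.7036850931284 34.33580720620263
[44.65503566 14.10499322  0.        ] 17.529538664331547
(array([ -1. ,  -0.5, 163.5]), array([0., 0., 0.]))
```

```bash
python3 -m inch '[{"xyz":[0,-0.5,30],"rot":[0,0,0]},{"xyz":[0,-0.5,65],"rot":[0,0,0]},{"xyz":[0,-0.5,100],"rot":[0,0,0]},{"xyz":[0,-0.5,130],"rot":[0,0,0]},{"xyz":[0,-0.5,148],"rot":[0,0,0]},{"xyz":[0,-0.5,158],"rot":[0,0,0]},{"xyz":[0,-0.5,163],"rot":[0,0,0]},{"xyz":[0,-0.5,163],"rot":[0,0,0]},{"xyz":[0,-0.5,163],"rot":[0,0,0]}]' 0
python3 -m inch '[{"xyz":[0,0,0],"rot":[0,0,0]},{"xyz":[0,0,0],"rot":[0,0,0]},{"xyz":[0,0,0],"rot":[0,0,0]},{"xyz":[0,0,0],"rot":[0,0,0]},{"xyz":[0,0,0],"rot":[0,0,0]},{"xyz":[0,0,0],"rot":[0,0,0]},{"xyz":[0,0,0],"rot":[0,0,0]},{"xyz":[0,0,0],"rot":[0,0,0]},{"xyz":[0,0,0],"rot":[0,0,0]},{"xyz":[0,0,0],"rot":[0,0,0]}]' 255
```

```text
t: 2.73
ee_pos: [482.8, 196.4, 28.4]
orientation: [-3.105, -0.475, -0.002]
ft_force: [-0.0, -0.1, 0.9]
width: 87.9
grasp_force: 0.0
t: 3.57
ee_pos: [482.1, 196.1, 27.6]
orientation: [3.106, 0.474, -0.0]
ft_force: [-0.1, -0.6, -0.2]
width: 24.7
grasp_force: 0.0
```

```bash
python3 -m inch '[{"xyz":[0,0,0],"rot":[0,0,0]},{"xyz":[0,0,0],"rot":[0,0,0]},{"xyz":[0,0,0],"rot":[0,0,0]},{"xyz":[0,0,0],"rot":[0,0,0]}]' 255
python3 -m inch '[{"xyz":[0,0,-3],"rot":[0,0,0]},{"xyz":[0,0,-8],"rot":[0,0,0]},{"xyz":[0,0,-20],"rot":[0,0,0]},{"xyz":[0,0,-45],"rot":[0,0,0]},{"xyz":[0,0,-75],"rot":[0,0,0]},{"xyz":[0,0,-105],"rot":[0,0,0]},{"xyz":[0,0,-135],"rot":[0,0,0]},{"xyz":[0,0,-160],"rot":[0,0,0]},{"xyz":[0,0,-175],"rot":[0,0,0]},{"xyz":[0,0,-183],"rot":[0,0,0]},{"xyz":[0,0,-183],"rot":[0,0,0]},{"xyz":[0,0,-183],"rot":[0,0,0]}]'
python3 - <<'E'
from h import *
t=np.radians(17);x=np.array([np.cos(t),np.sin(t),0]);z=np.array([0,0,-1.]);y=np.cross(z,x)
print(delta(np.array([350,-232,210]),R.from_matrix(np.c_[x,y,z])),ctrl.get_obs())
m=ctrl.camera_model("wrist");im=ctrl.get_image("wrist")[:,:,::-1]
cv2.imwrite("pics/w2.png",im)
E
```

```text
t: 3.9
ee_pos: [482.1, 196.1, 27.6]
orientation: [3.106, 0.474, -0.0]
ft_force: [1.0, 0.1, 0.2]
width: 21.7
grasp_force: 30.0
t: 4.9
ee_pos: [481.7, 196.0, 210.7]
orientation: [-3.106, -0.474, -0.0]
ft_force: [0.2, 0.7, -3.2]
width: 21.7
grasp_force: 30.0
(array([-253.4,  369.2,    0.7]), array([-0.   , -0.   ,  0.006])) {'t': 4.9, 'qpos': array([3.63457554e-01, 2.85263431e-01, 1.87060814e+00, 2.30325496e-05,
       9.85640711e-01, 1.63144295e+00]), 'qvel': array([-1.12935975e-03,  2.79330076e-02,  1.48121926e-02, -1.60993881e-03,
       -4.26319565e-03, -7.20014226e-05]), 'joint_torque': array([ 6.52709714e-03, -4.69585311e+01, -2.73058623e+01,  1.03619942e-02,
       -5.10708557e-02,  6.20852370e-04]), 'ee_pos': array([481.73528289, 195.96871343, 210.69838688]), 'orientation': array([-3.10562079e+00, -4.73813957e-01, -1.17066290e-04]), 'ft_force': array([ 0.16945341,  0.74580541, -3.1540782 ]), 'moment': array([0.00981135, 0.11090104, 0.0503609 ]), 'grasp_force': 29.974828362464905, 'width': 21.698359598000962}
```

View pics/w2.png

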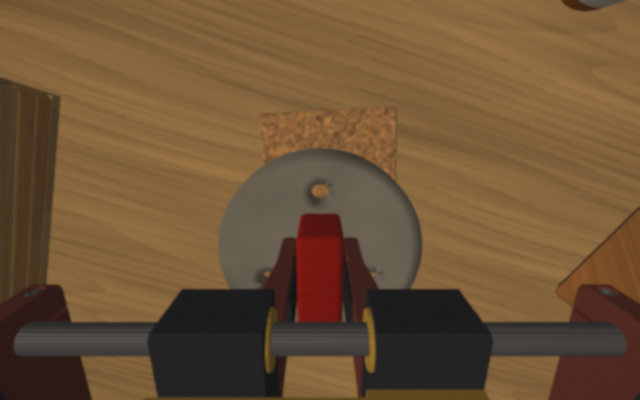

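```bash
python3 - <<'E'
from h import *
from scipy.optimize import least_squares
m=ctrl.camera_model("wrist");o=ctrl.get_obs();r=R.from_rotvec(o["orientation"])
zt=o["ee_pos"][2]-7.6
for p in[(320,190),(219,243),(421,243),(320,149)]:
    print(p,r.inv().apply(px2w(m,*p,zt)-o["ee_pos"]).round(2))
a=np.radians(22);x=np.array([np.cos(a),np.sin(a),0]);z=np.array([0,0,-1.]);y=np.cross(z,x)
c=np.array([482,-232,212])-125*x
print(delta(c,R.from_matrix(np.c_[x,y,z])))
E
```

```text
(320, 190) [35.51 -0.61  7.55]
(219, 243) [  4.57 -57.62   7.59]
(421, 243) [ 4.47 56.37  7.6 ]
(320, 149) [57.44 -0.59  7.52]
(array([-251.5,  418.7,   -1.7]), array([ 0.   ,  0.001, -0.081]))
```

```bash
python3 -m inch '[{"xyz":[-6,10,0],"rot":[0,0,-0.01]},{"xyz":[-20,34,0],"rot":[0,0,-0.02]},{"xyz":[-38,63,0],"rot":[0,0,-0.03]},{"xyz":[-57,95,0],"rot":[0,0,-0.04]},{"xyz":[-76,127,0],"rot":[0,0,-0.05]},{"xyz":[-95,158,0],"rot":[0,0,-0.06]},{"xyz":[-114,190,0],"rot":[0,0,-0.07]},{"xyz":[-133,222,0],"rot":[0,0,-0.081]},{"xyz":[-152,253,0],"rot":[0,0,-0.081]},{"xyz":[-171,285,0],"rot":[0,0,-0.081]},{"xyz":[-190,317,0],"rot":[0,0,-0.081]},{"xyz":[-208,347,0],"rot":[0,0,-0.081]}]'
python3 - <<'E'
from h import *
a=np.radians(22);x=np.array([np.cos(a),np.sin(a),0]);z=np.array([0,0,-1.]);y=np.cross(z,x)
c=np.array([482,-232,212])-125*x
print(delta(c,R.from_matrix(np.c_[x,y,z])))
E
```

```text
t: 5.95
ee_pos: [385.4, -198.5, 209.4]
orientation: [-3.082, -0.599, 0.003]
ft_force: [1.2, -0.1, -2.7]
width: 22.0
grasp_force: 30.0
(array([-48. ,  67.3,  -2.7]), array([-0.002,  0.002, -0.   ]))
```

```bash
python3 -m inch '[{"xyz":[-18,27,0],"rot":[0,0,0]},{"xyz":[-31,48,0],"rot":[0,0,0]},{"xyz":[-40,62,0],"rot":[0,0,0]},{"xyz":[-44,67,0],"rot":[0,0,0]},{"xyz":[-44,67,0],"rot":[0,0,0]},{"xyz":[-44,67,0],"rot":[0,0,0]},{"xyz":[-44,67,0],"rot":[0,0,0]}]'
python3 - <<'E'
from h import *
o=ctrl.get_obs();print(o["ft_force"],o["moment"],o["qpos"])
m=ctrl.camera_model("wrist");im=ctrl.get_image("wrist")[:,:,::-1]
cv2.imwrite("pics/w3.png",im)
E
```

```text
t: 6.53
ee_pos: [371.1, -274.5, 210.1]
orientation: [-3.082, -0.6, 0.001]
ft_force: [-0.5, -0.2, -3.1]
width: 21.7
grasp_force: 30.0
[-0.48868976 -0.23893039 -3.13493051] [ 0.00509829  0.1569748  -0.01314108] [-6.62808426e-01  2.00271943e-01  1.98964049e+00  3.40166752e-04
  9.53330104e-01  5.23290022e-01]
```

View pics/w3.png

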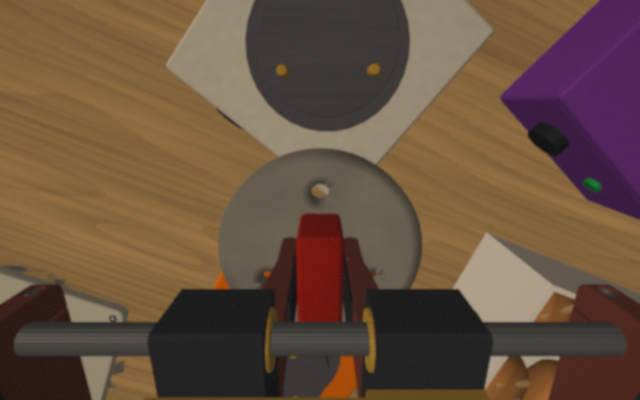

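Two studs of the white mill are visible, at (281,70) and (373,69). The flange spans columns 246 to 410, with its near edge at row 131. I'll refine these numerically.

```bash
cat > st.py <<'E'
from h import *
def studs(f,m,o):
    im=cv2.imread(f).astype(int);k=((im[:,:,2]-im[:,:,0]>45)&(im[:,:,1]-im[:,:,0]>18)).astype(np.uint8)
    n,l,s,c=cv2.connectedComponentsWithStats(k)
    r=R.from_rotvec(o["orientation"])
    for i in range(1,n):
        if 30<s[i,4]<400 and c[i,1]<145 and 230<c[i,0]<420: print(s[i],c[i].round(1),px2w(m,*c[i],143).round(2))
E
python3 - <<'E'
from st import *
m=ctrl.camera_model("wrist");o=ctrl.get_obs();studs("pics/w3.png",m,o)
im=cv2.imread("pics/w3.png");a=cv2.resize(im[0:140,235:425],(800,589),interpolation=cv2.INTER_CUBIC);cv2.imwrite("pics/w3c.png",a)
E
```

```text
[367  63  14  13 137] [373.3  69.3] [ 477.47 -268.3   143.  ]
[276  64  12  12 116] [281.4  69.9] [ 454.74 -212.95  143.  ]
```

View pics/w3c.png

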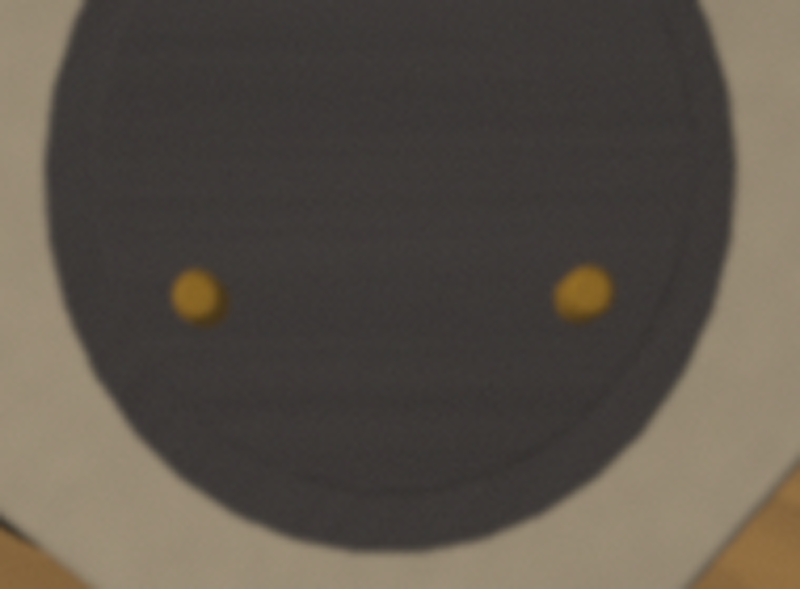

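Tips in the crop are at (195,293) and (587,289), i.e. full-picture pixels (281.0,69.2) and (374.1,68.3).

```bash
python3 - <<'E'
from st import *
m=ctrl.camera_model("wrist");o=ctrl.get_obs();r=R.from_rotvec(o["orientation"])
a,b=px2w(m,281,69.2,144),px2w(m,374.1,68.3,144)
d=a-b;print("sep",np.linalg.norm(d));n=d/np.linalg.norm(d);f=np.array([n[1],-n[0],0])  # forward (+x)
c=(a+b)/2+17.5*f;print("centre",c,"angle",np.degrees(np.arctan2(f[1],f[0])),"tool",np.degrees(np.arctan2(*r.as_matrix()[1::-1,0])))
# disc centre in tool by same camera: (0.3,-0.6)
Rt=r*R.from_euler("z",0)
print(r.inv().apply(c-o["ee_pos"]))
E
```

```text
sep 60.35736933686162
centre [ 482.69520022 -233.85426008  144.        ] angle 22.51563667311286 tool 22.05930540697158
[118.53449563   4.26616731  66.2355521 ]
```

```bash
python3 -m inch '[{"xyz":[10,1,0],"rot":[0,0,0]},{"xyz":[30,2,0],"rot":[0,0,0]},{"xyz":[55,3,0],"rot":[0,0,0]},{"xyz":[80,4,0],"rot":[0,0,0]},{"xyz":[100,4.9,0],"rot":[0,0,-0.008]},{"xyz":[112,4.9,5],"rot":[0,0,-0.008]},{"xyz":[118.3,4.9,15],"rot":[0,0,-0.008]},{"xyz":[118.3,4.9,28],"rot":[0,0,-0.008]},{"xyz":[118.3,4.9,36],"rot":[0,0,-0.008]},{"xyz":[118.3,4.9,39],"rot":[0,0,-0.008]},{"xyz":[118.3,4.9,39],"rot":[0,0,-0.008]},{"xyz":[118.3,4.9,39],"rot":[0,0,-0.008]}]'
python3 - <<'E'
from h import *
o=ctrl.get_obs();m=ctrl.camera_model("wrist");im=ctrl.get_image("wrist")[:,:,::-1]
print(o["ee_pos"],o["ft_force"],o["moment"]);r=R.from_rotvec(o["orientation"]);print(R.as_euler(r,"zyx",degrees=True))
c=np.array([482.7,-233.85,144]);print(w2px(m,c+r.apply([35,0,0])))
cv2.imwrite("pics/w4.png",cv2.resize(im[130:330,200:440],(720,600),interpolation=cv2.INTER_CUBIC))
E
```

```text
t: 7.58
ee_pos: [482.4, -236.1, 171.6]
orientation: [-3.081, -0.611, 0.001]
ft_force: [0.2, -0.2, -2.4]
width: 21.7
grasp_force: 30.0
[ 482.42951473 -236.12886242  171.5535305 ] [ 0.23284792 -0.19459965 -2.40788595] [-0.03460939  0.12785106 -0.00893036]
[-2.24142564e+01 -3.14349622e-02 -1.79986186e+02]
[[317.59103801 180.32000762]]
```

View pics/w4.png

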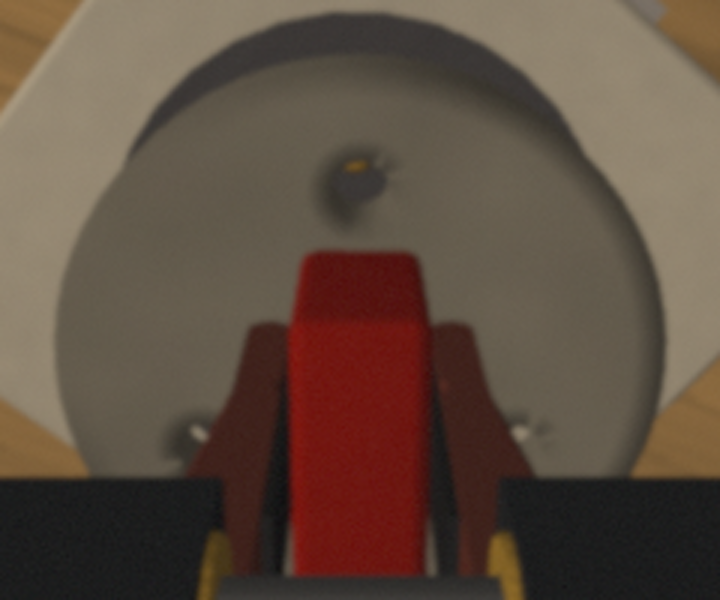

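```bash
python3 - <<'E'
from h import *
P=[];ms=[]
for i in range(5):
    ctrl.get_image("wrist");o=ctrl.get_obs();P.append(o["ee_pos"]);ms.append(ctrl.camera_model("wrist")["position"])
print(np.array(P).round(2),np.array(ms).round(2),o["ft_force"])
m=ctrl.camera_model("wrist");p=np.mean(P,0);r=R.from_rotvec(o["orientation"])
# camera-derived: stud col/row, hole top
zt=p[2]-7.6
print("hole top", r.inv().apply(px2w(m,319.8,189,zt)-p),"stud",r.inv().apply(px2w(m,318.5,180.5,144)-p))
print("stud lower edge",r.inv().apply(px2w(m,318.7,187,143)-p), "needed", r.inv().apply(np.array([482.7,-233.85,144])-p))
E
```

```text
[[ 482.97 -236.39  172.2 ]
 [ 483.05 -236.38  172.29]
 [ 483.07 -236.34  172.31]
 [ 483.06 -236.31  172.25]
 [ 483.04 -236.25  172.19]] [[ 558.14 -204.52  334.19]
 [ 558.18 -204.51  334.3 ]
 [ 558.2  -204.47  334.31]
 [ 558.2  -204.41  334.25]
 [ 558.19 -204.36  334.17]] [-1.18713743 -0.26331787 -3.3553191 ]
hole top [36.17789554 -0.78177081  7.62126966] stud [35.86947784 -1.55536253 28.26902261]
stud lower edge [31.60485597 -1.44713227 29.26652827] needed [ 0.61831679 -2.44434646 28.2470649 ]
```

```bash
python3 -m inch '[{"xyz":[0,-0.9,1],"rot":[0,0,0]},{"xyz":[0,-0.9,3],"rot":[0,0,0]},{"xyz":[0,-0.9,5],"rot":[0,0,0]},{"xyz":[0,-0.9,6],"rot":[0,0,0]},{"xyz":[0,-0.9,7],"rot":[0,0,0]},{"xyz":[0,-0.9,7],"rot":[0,0,0]},{"xyz":[0,-0.9,7],"rot":[0,0,0]}]'
python3 -m inch '[{"xyz":[0,0,0.5],"rot":[0,0,0]},{"xyz":[0,0,1],"rot":[0,0,0]},{"xyz":[0,0,1.5],"rot":[0,0,0]},{"xyz":[0,0,2],"rot":[0,0,0]},{"xyz":[0,0,2],"rot":[0,0,0]}]'
python3 -m inch '[{"xyz":[0,0,0.5],"rot":[0,0,0]},{"xyz":[0,0,1],"rot":[0,0,0]},{"xyz":[0,0,1],"rot":[0,0,0]},{"xyz":[0,0,1],"rot":[0,0,0]}]'
```

```text
t: 8.47
ee_pos: [482.5, -235.1, 164.6]
orientation: [-3.081, -0.611, 0.0]
ft_force: [-0.4, 0.3, -3.4]
width: 22.0
grasp_force: 30.0
t: 8.88
ee_pos: [482.4, -235.1, 162.6]
orientation: [-3.081, -0.611, 0.0]
ft_force: [-0.6, -0.3, -2.7]
width: 22.1
grasp_force: 30.0
t: 9.22
ee_pos: [482.5, -235.1, 161.6]
orientation: [-3.081, -0.611, 0.0]
ft_force: [0.2, 0.1, -3.7]
width: 22.0
grasp_force: 30.0
```

```bash
python3 -m inch '[{"xyz":[0,0,0.5],"rot":[0,0,0]},{"xyz":[0,0,1],"rot":[0,0,0]},{"xyz":[0,0,1],"rot":[0,0,0]},{"xyz":[0,0,1],"rot":[0,0,0]}]'
python3 -m inch '[{"xyz":[0,0,0.5],"rot":[0,0,0]},{"xyz":[0,0,1],"rot":[0,0,0]},{"xyz":[0,0,1],"rot":[0,0,0]},{"xyz":[0,0,1],"rot":[0,0,0]}]'
python3 - <<'E'
from h import *
print([ctrl.get_obs()[k] for k in("ft_force","moment")])
E
```

```text
t: 9.55
ee_pos: [482.5, -235.2, 160.7]
orientation: [-3.081, -0.611, 0.0]
ft_force: [-0.5, -1.0, -2.7]
width: 21.9
grasp_force: 30.0
t: 9.88
ee_pos: [482.5, -235.1, 159.6]
orientation: [-3.081, -0.612, 0.0]
ft_force: [-0.4, 0.3, -3.0]
width: 22.2
grasp_force: 30.0
[array([-0.4073088 ,  0.25785287, -2.98241535]), array([0.00890587, 0.0717795 , 0.02886723])]
```

```bash
python3 -m inch '[{"xyz":[0,0,0.7],"rot":[0,0,0]},{"xyz":[0,0,1.4],"rot":[0,0,0]},{"xyz":[0,0,2.1],"rot":[0,0,0]},{"xyz":[0,0,2.8],"rot":[0,0,0]},{"xyz":[0,0,3],"rot":[0,0,0]},{"xyz":[0,0,3],"rot":[0,0,0]}]'
python3 -m inch '[{"xyz":[0,0,0.7],"rot":[0,0,0]},{"xyz":[0,0,1.4],"rot":[0,0,0]},{"xyz":[0,0,2],"rot":[0,0,0]},{"xyz":[0,0,2],"rot":[0,0,0]},{"xyz":[0,0,2],"rot":[0,0,0]}]'
python3 -m inch '[{"xyz":[0,0,0.5],"rot":[0,0,0]},{"xyz":[0,0,1],"rot":[0,0,0]},{"xyz":[0,0,1.5],"rot":[0,0,0]},{"xyz":[0,0,1.5],"rot":[0,0,0]},{"xyz":[0,0,1.5],"rot":[0,0,0]}]'
python3 - <<'E'
from h import *
print([ctrl.get_obs()[k] for k in("ft_force","moment")])
E
```

```text
t: 10.38
ee_pos: [482.5, -235.1, 156.6]
orientation: [-3.081, -0.612, 0.0]
ft_force: [0.2, 0.1, -2.2]
width: 21.9
grasp_force: 30.0
t: 10.8
ee_pos: [482.5, -235.2, 154.6]
orientation: [-3.081, -0.611, -0.0]
ft_force: [0.6, 0.2, -2.7]
width: 21.9
grasp_force: 30.0
t: 11.22
ee_pos: [482.5, -235.2, 153.1]
orientation: [3.081, 0.612, 0.0]
ft_force: [0.8, -0.7, -2.5]
width: 21.8
grasp_force: 30.0
[array([ 0.83646461, -0.71872507, -2.5459723 ]), array([-0.0160072 , -0.05918929,  0.00858327])]
```

```bash
python3 -m inch '[{"xyz":[0,0,0.4],"rot":[0,0,0]},{"xyz":[0,0,0.8],"rot":[0,0,0]},{"xyz":[0,0,1],"rot":[0,0,0]},{"xyz":[0,0,1],"rot":[0,0,0]}]'
python3 -m inch '[{"xyz":[0,0,0.4],"rot":[0,0,0]},{"xyz":[0,0,0.7],"rot":[0,0,0]},{"xyz":[0,0,0.7],"rot":[0,0,0]},{"xyz":[0,0,0.7],"rot":[0,0,0]}]'
```

```text
t: 11.55
ee_pos: [482.6, -235.2, 152.2]
orientation: [3.081, 0.612, 0.0]
ft_force: [1.2, -0.1, -3.1]
width: 21.9
grasp_force: 30.0
t: 11.88
ee_pos: [482.6, -235.2, 151.6]
orientation: [3.081, 0.612, 0.0]
ft_force: [0.6, 1.7, -1.0]
width: 21.8
grasp_force: 30.0
```

```bash
python3 -m inch '[{"xyz":[0,0,0.2],"rot":[0,0,0]},{"xyz":[0,0,0.4],"rot":[0,0,0]},{"xyz":[0,0,0.4],"rot":[0,0,0]},{"xyz":[0,0,0.4],"rot":[0,0,0]}]'
python3 -m inch '[{"xyz":[0,0,0.2],"rot":[0,0,0]},{"xyz":[0,0,0.4],"rot":[0,0,0]},{"xyz":[0,0,0.4],"rot":[0,0,0]},{"xyz":[0,0,0.4],"rot":[0,0,0]}]'
python3 - <<'E'
from h import *
print([ctrl.get_obs()[k] for k in("ft_force","moment")])
E
```

```text
t: 12.22
ee_pos: [482.6, -235.2, 151.3]
orientation: [3.081, 0.611, 0.0]
ft_force: [-1.0, 0.5, 3.4]
width: 21.5
grasp_force: 30.0
t: 12.55
ee_pos: [482.6, -235.2, 150.7]
orientation: [3.081, 0.611, 0.0]
ft_force: [-0.3, 1.5, 3.7]
width: 22.0
grasp_force: 30.0
[array([-0.30340203,  1.47644402,  3.67892668]), array([ 0.23708538,  0.25185845, -0.00311253])]
```

```bash
python3 -m inch '[{"xyz":[0,0,-0.3],"rot":[0,0,0]},{"xyz":[0,0,-0.5],"rot":[0,0,0]},{"xyz":[0,0,-0.5],"rot":[0,0,0]}]'
python3 -m inch '[{"xyz":[0,0,0],"rot":[0,0,0]},{"xyz":[0,0,0],"rot":[0,0,0]},{"xyz":[0,0,0],"rot":[0,0,0]},{"xyz":[0,0,0],"rot":[0,0,0]},{"xyz":[0,0,0],"rot":[0,0,0]},{"xyz":[0,0,0],"rot":[0,0,0]},{"xyz":[0,0,0],"rot":[0,0,0]}]' 0
python3 -m inch '[{"xyz":[0,0,-4],"rot":[0,0,0]},{"xyz":[0,0,-15],"rot":[0,0,0]},{"xyz":[0,0,-35],"rot":[0,0,0]},{"xyz":[0,0,-60],"rot":[0,0,0]},{"xyz":[0,0,-85],"rot":[0,0,0]},{"xyz":[0,0,-100],"rot":[0,0,0]},{"xyz":[0,0,-105],"rot":[0,0,0]},{"xyz":[0,0,-105],"rot":[0,0,0]},{"xyz":[0,0,-105],"rot":[0,0,0]}]'
python3 - <<'E'
from h import *
im=ctrl.get_image("wrist")[:,:,::-1];s=ctrl.get_image("scene")[:,:,::-1]
cv2.imwrite("pics/w5.png",np.hstack([cv2.resize(im[100:300,220:420],(400,400)),cv2.resize(s[140:270,210:340],(400,400),interpolation=cv2.INTER_CUBIC)]))
E
```

```text
t: 12.8
ee_pos: [482.6, -235.2, 151.2]
orientation: [3.081, 0.611, 0.0]
ft_force: [0.4, 0.8, 3.8]
width: 21.8
grasp_force: 30.0
t: 13.38
ee_pos: [482.5, -235.2, 151.1]
orientation: [3.081, 0.611, -0.0]
ft_force: [0.1, -0.2, -0.1]
width: 65.1
grasp_force: 0.0
t: 14.13
ee_pos: [482.2, -235.0, 256.1]
orientation: [3.081, 0.612, -0.0]
ft_force: [-0.0, -0.7, 0.1]
width: 87.6
grasp_force: 0.0
```

View pics/w5.png

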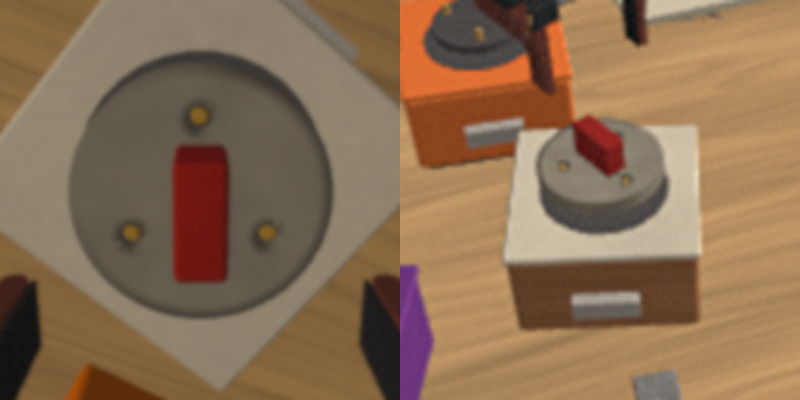

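The disc sits flat with a stud showing in each of its three holes, at crop (199,116), (131,232) and (267,232). The gripper is open and clear.

```bash
python3 -c "
from workcell import ctrl
print(ctrl.close_job())"
```

```text
the job is handed in; nothing more can be done
None
```

The grinding disc is back on the white mill, bar up, flat and fully home with all three studs in its holes; the gripper is open and clear, and the job was handed in at about 14 s with the hub pressed to only about 7 N. The studs slid straight into the holes on the way down, so I never had to turn the disc on the tips to feel for them.

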